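# Wedge the shelf rack tight on its upright

### The arm

A 7-joint arm with a two-finger parallel gripper is mounted at the origin on the work surface. World frame = base frame: x ahead of the robot, y to its left, z up, the work surface at z = 0. Lengths are in m, angles in rad, forces in N, time in s.
With the tool pointing down it reaches from about 0.425 to 0.875 m from the base axis. Payload 8.4 kg.
Tool frame: the origin (TCP) lies midway between the tips of the shut fingers; the grasp point (between the pads) lies 19 mm behind it; z points along the fingers, y is the direction in which the jaws open and shut (so a half turn about z gives the same grasp; the last joint's range is limited). The gripper opens to 85 mm and grips with 20 to 120 N. Pads are 22 mm wide; open, the fingers measure 114 mm over their backs; the gripper's body (76 mm by 85 mm) begins 54 mm behind the grasp point. The pads swing forward as they close: fully open they stand 13 mm farther back than shut.
Start: joints at [-1.439, 0.333, 0.04, 1.465, -0.013, 1.343, -0.059], TCP at [0.149, 0.633, 0.231] pointing down, gripper open.
Joint ranges: [-2.58, 2.58], [-0.38, 2.09], [-1.3, 1.39], [0.25, 2.4], [-1.5, 4.64], [0.08, 2.09], [-2.65, 2.65]. Speed limits (rad/s): [2.22, 2.22, 2.79, 2.79, 3.14, 3.14, 3.14].

### API

Orientations are given as a rotation vector (axis times angle).
In Python, from station import * gives the robot as it stands.
- The arm moves only by the tool drive_tool, never from a script. Its argument "motion" is a list of rows, each a list of 7 numbers: the finger opening in m, from 0 to 0.0854, then the shift along the tool's x, y, z in m, then the turn, a rotation vector about the tool's x, y, z in rad. In form: [[grip, dx, dy, dz, ax, ay, az], ...]. A call has 1 to 12 rows; each row shifts and turns the commanded pose from where the row before left it, along the tool's axes as they then stand; what a row does not reach is not made up. A row lasts 1/12 s, in which the tool goes at most 41.7 mm and 7.16 degrees, less where a joint would pass 70% of its speed; a pose out of reach is approached as far as the arm can. A call is refused whole if a number of a shift passes 0.0417 or a number of a turn 0.125, either way. A call with a gripper value outside its range is refused whole. The fingers move at their own pace and stop on an object; "newtons" is the grip in N (left out, the last holds). Time passes only in rows, so rows that do not move let the fingers close. It gives the time, the measured TCP pose, the force and the opening at its end, in the units of the state.
- get_obs(): the state, without advancing time (a new reading comes with each control period).
- snapshot(name): name is "side" or "top"; returns the picture (384x512x3 uint8, blue, green, red); there is no depth.
- camera_params(name): a dict with "fx", "fy", "cx", "cy" (pixels), "D" ([k1, k2, p1, p2, k3] as OpenCV has them; the pictures are not rectified), "world_from_camera" (4x4, takes a point from camera to world coordinates). Camera axes: x right, y down, z forward; pixel columns grow to the right and rows downward; lengths in m; the calibration is good to about 2 mm. A picture is of the moment at which its call begins. camera_params takes no time and is no camera call.
- hand_in(): hands the job in, once; it reports no verdict.
Trained networks look in the newest picture that a camera, given by its name, has taken for a name from the list of things; names that differ only in an ending like _2 or _b are one class to them, and where a whole thing is asked for, a point or a joint stands for the part that bears it (a point fixed in the world has none). Each returns a list of dicts, best first, with "confidence" (0 to 1); they miss things now and then, are a little off and sometimes report something else, mostly with a low value. They report only what shows in the picture. A call takes as long as a camera call. They do not tell look-alikes from the thing itself.
- spot_in(camera, target): "box" ([left, top, right, bottom] in pixels, round what is visible of it).
- regions_of(camera, target): "region" (384x512 bool, what is visible of it) and "box" ([left, top, right, bottom] in pixels, round what is visible of it).
The state is a dict: "time": time; "joint_pos": joint angles; "dq": joint speeds; "tau": joint torques, N m; "eef_pos": TCP position; "tool_rot": TCP orientation; "force": force on the tool from outside, world axes, zero at the start; "moment": the same for the moment, N m; "opening": finger opening in m.
Only numpy, scipy, OpenCV 4.12 (cv2) and the standard library are available. Lean on these libraries where they do the work, as an engineer would, in place of code of your own. Each camera call takes 0.05 s, during which the arm holds its last target.

### The job

Take the tapered metal key out of its white stand, lower it point down into the gap between the rack's white sleeve and the metal upright, and let go of it while it is still loose. Then tap or press its head straight down with closed fingers until it is tight and resists a firm push of about 15 N, but do not force it or the plastic sleeve will crack. Leave the key standing upright in the gap and leave the rolling stock and the pot where they are.

Things in the scene. Friction and masses are not known exactly. Their poses are not given: they have to be found in the camera images.
- key_head (a point): Centre of the head of the loose tapered key (bare light metal, about 90 g): a block 28 (x) x 32 (y) x 34 mm high; pinch it from above. z points up, away from the point. At the start the key stands upright in the stand, point down, head resting on the stand's top, its x axis along the stand's x axis (tapered face away from the robot).
- key_tip (a point): Lower end of the key's blade, on the head's centre line, 89 mm below the head's centre; same axes. The blade is 72 mm long and 20 mm wide (y). Its -x face is flat and vertical, 6 mm to the -x side of the centre line; its +x face tapers 1 in 6, so the blade is 3 mm thick at the point and 15 mm under the head.
- holder: Fixed white plastic key stand, a block 60 x 60 mm and 79 mm high with a through slot (19 x 24 mm) for the key's blade. Origin: centre of its underside.
- gap_mouth (a point): Mouth of the gap (28 mm long in y) at the sleeve's top, 118 mm above the table; rack's axes, z up. The sleeve's vertical inner wall lies 6 mm to its -x (robot) side; the upright's face 0 to 7.5 mm to its +x side (differs each time), sloping 1 in 6 towards the wall going down. Seated, the key's axes match these, its centre line is here and its tip 30 to 69 mm below.
- rack: Fixed white plastic slotted shelf rack with the sleeve at its -y end; shelf 112 x 310 mm, 45 mm above the table, running to +y, with two rows of rolling stock up to 88 mm above the table. Origin: on the table, 118 mm below gap_mouth.
- coach: Green passenger coach, 240 x 34 x 43 mm, on the rack. Bystander. Origin: centre of its underside, length along y.
- loco: Grey locomotive, 190 x 34 x 45 mm, on the rack. Bystander. Origin: centre of its underside, length along y.
- wagon: Yellow open ballast wagon, 120 x 34 x 34 mm, on the table. Bystander. Origin: centre of its underside, length along y.
- pot: White ceramic mug-shaped pot with a wooden clip lid, 82 mm across, 87 mm high, handle reaching 64 mm to +y. Bystander on the table. Origin: centre of its underside.
- sleeve (a point): Centre of the sleeve's top: fixed square white tube, 66 (x) x 46 (y) mm, round the dark metal upright, level with it. The upright is loose: a light push of the key (up to 3 N) slides it to +x by 0 to 2.5 mm (unknown), then it meets a stiff stop and the key gets tight within a few mm. A push of 12 to 20 N on the head makes it tight, held by friction; over about 25 N is too much.
Things that resemble listed ones, but are neither listed nor needed, are in the scene too. Of the things like the holder, leave any that is turquoise; of the rest the smaller one is meant. Leave any red or turquoise look-alike of the part that bears key_head alone.

How it is judged:
By the outcome, as a careful person would: the job done as asked, in the order asked, and still so for the second after the job is handed in, with the robot touching nothing.
It also fails if it takes over 56 s, if anything falls off the work surface, if the arm or the gripper's body presses on something with over 40 N, if the wrist force passes 120 N, or if a joint passes its speed limit or range.

## Working session

There is one attempt and no reset: what is moved stays moved. The work goes in short steps, Python scripts to look and compute and a tool call to move; the robot and the scene stay as the last step left them, time stands still between calls to the robot, and variables do not carry over. Pictures are saved under pics/ and viewed, and the job is handed in when it is done.

Besides the shell and the picture viewer there is one more tool, called after "Request:" in YAML: its name, and indented under it one key for each argument. drive_tool: Moves the arm, as the interface text tells. Its arguments: {"type":"object","properties":{"motion":{"type":"array"},"newtons":{"type":"number"}},"required":["motion"]}

```bash
mkdir -p pics; ls; python3 - <<'E'
from station import *
import cv2
o=get_obs()
print({k:(v if not hasattr(v,'round') else v) for k,v in o.items()})
for n in("top","side"):
    im=snapshot(n); cv2.imwrite(f"pics/{n}0.png",im)
    p=camera_params(n); print(n,p)
E
```

```text
pics
{'time': 0.0, 'joint_pos': array([-1.43918395,  0.33388664,  0.03988241,  1.46626764, -0.0134164 ,
        1.34331302, -0.05850132]), 'dq': array([ 0.00169982, -0.00059701, -0.00194074,  0.00024176,  0.00108559,
       -0.00071728,  0.00120792]), 'tau': array([ 9.13322469e-05, -6.58545399e+01,  1.36551093e+00, -4.05568779e+01,
        1.67522411e-02,  1.22434119e-02,  1.02224226e-05]), 'eef_pos': array([0.14862209, 0.63230913, 0.23043884]), 'tool_rot': array([-3.61791823e-01, -3.12059888e+00,  2.52259520e-03]), 'force': array([-0.04133984, -0.60153769, -0.39517219]), 'moment': array([ 0.0361589 , -0.04106912,  0.02105343]), 'opening': 0.08537573409343638}
top {'fx': 454.05476952591385, 'fy': 454.05476952591385, 'cx': 248.9582432564449, 'cy': 200.21330250615105, 'D': array([0.04039021, 0.        , 0.        , 0.        , 0.        ]), 'world_from_camera': array([[-0.00593822, -0.99739296,  0.07191676,  0.39241511],
       [-0.99986985,  0.00484331, -0.01538945, -0.00223343],
       [ 0.01500102, -0.07199878, -0.99729191,  1.43206511],
       [ 0.        ,  0.        ,  0.        ,  1.        ]])}
side {'fx': 447.7038149386092, 'fy': 447.7038149386092, 'cx': 253.24197249128892, 'cy': 189.31085508887801, 'D': array([-0.12989425,  0.        ,  0.        ,  0.        ,  0.        ]), 'world_from_camera': array([[ 0.8735392 , -0.2489947 ,  0.41824742, -0.02855667],
       [-0.48637177, -0.41246366,  0.77027024, -0.95324431],
       [-0.01928135, -0.87628498, -0.48140717,  0.69277335],
       [ 0.        ,  0.        ,  0.        ,  1.        ]])}
```

View pics/top0.png

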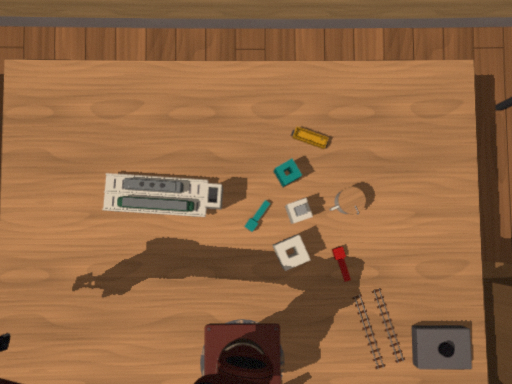

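View pics/side0.png

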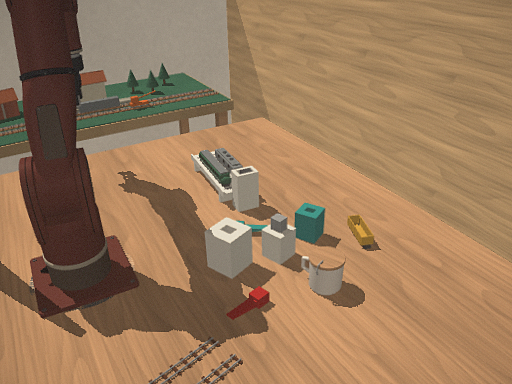

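Candidates for the stand: the top-view white block at (300,210) with a grey key head on it, the larger white block at (292,252), which is empty, and the turquoise one at (288,173). The smaller non-turquoise one at (300,210) fits, and it bears the bare metal key. The red key at (341,262) and the turquoise key at (258,215) are to be left alone. I'll enlarge to confirm.

```bash
python3 - <<'E'
from station import *
import cv2,numpy as np
a=cv2.imread("pics/top0.png");b=cv2.imread("pics/side0.png")
c1=cv2.resize(a[150:280,180:340],None,fx=5,fy=4.6,interpolation=cv2.INTER_CUBIC)
c1=cv2.resize(a[160:280,190:350],None,fx=5,fy=5,interpolation=cv2.INTER_CUBIC)
c2=cv2.resize(b[150:280,190:350],None,fx=4.6,fy=4.6,interpolation=cv2.INTER_CUBIC)
cv2.imwrite("pics/c1.png",c1);cv2.imwrite("pics/c2.png",c2)
for n in("top","side"):
  for t in("key_head","holder","sleeve","rack"):
    for d in spot_in(n,t)[:4]: print(n,t,d["confidence"],np.round(d["box"],1))
print(get_obs()["time"])
E
```

```text
top key_head 0.79 [248.2 200.1 268.3 233.5]
top key_head 0.65 [332.5 248.5 348.4 280.9]
top holder 0.76 [273.3 237.1 310.8 270. ]
top holder 0.64 [284.4 199.5 315.3 224.9]
top holder 0.58 [274.4 159.8 300.4 183.4]
top sleeve 0.69 [ 99.8 172.5 223.2 219.7]
top rack 0.96 [104.3 172.  221.8 216.1]
side key_head 0.85 [228.9 287.7 272.7 322. ]
side key_head 0.68 [271.8 213.7 288.4 233.7]
side key_head 0.57 [241.4 220.7 269.1 234.3]
side holder 0.94 [291.8 204.6 326.6 242.3]
side holder 0.66 [203.6 215.1 250.5 277.1]
side sleeve 0.88 [189.4 148.  258.1 209.4]
side rack 0.55 [190.7 153.7 261.8 210.4]
0.5
```

View pics/c1.png

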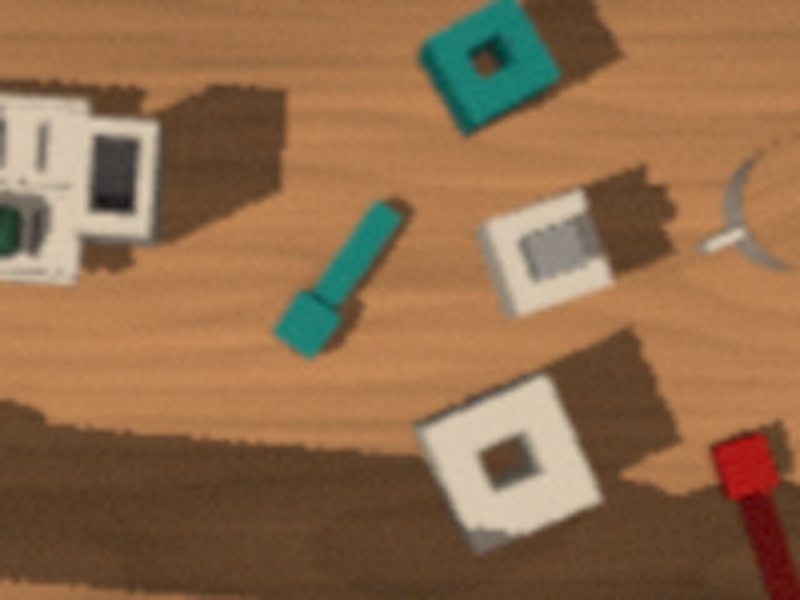

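View pics/c2.png

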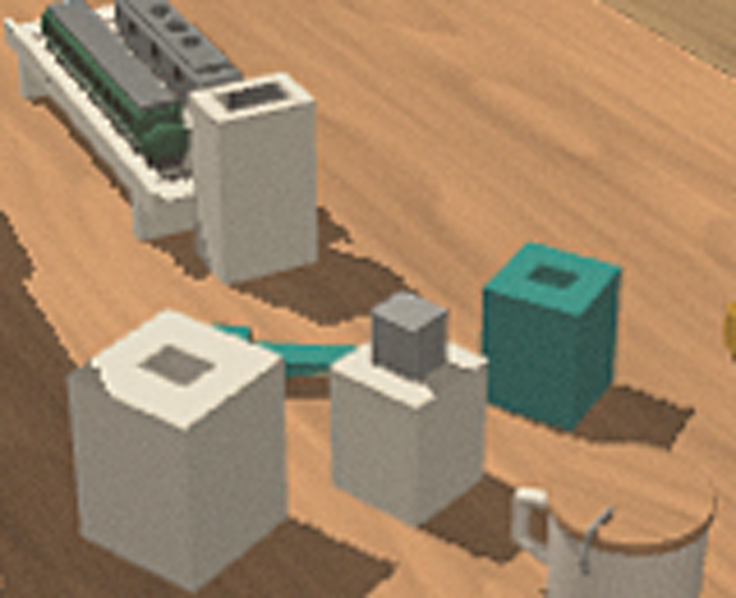

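The white block at (300,210) has the grey metal head on it and is clearly smaller than the empty white block at (292,252). It matches both the description and the colour rule. Next I'll fit box models in both pictures.

```bash
cat > h.py <<'E'
from station import *
import cv2,numpy as np
from scipy.optimize import minimize
from scipy.ndimage import map_coordinates
from scipy.spatial.transform import Rotation as R
CP={n:camera_params(n) for n in("top","side")}
def proj(n,P):
    p=CP[n];T=np.linalg.inv(p["world_from_camera"])
    K=np.array([[p["fx"],0,p["cx"]],[0,p["fy"],p["cy"]],[0,0,1.]])
    return cv2.projectPoints(np.asarray(P,float).reshape(-1,1,3),cv2.Rodrigues(T[:3,:3])[0],T[:3,3],K,p["D"])[0].reshape(-1,2)
def ray(n,uv,z):
    p=CP[n];K=np.array([[p["fx"],0,p["cx"]],[0,p["fy"],p["cy"]],[0,0,1.]])
    q=cv2.undistortPoints(np.array(uv,float).reshape(-1,1,2),K,p["D"]).reshape(-1,2)
    W=p["world_from_camera"];d=np.c_[q,np.ones(len(q))]@W[:3,:3].T;o=W[:3,3]
    return o+d*((z-o[2])/d[:,2])[:,None]
def gradm(im,s=0.8):
    f=cv2.GaussianBlur(im.astype(np.float32),(0,0),s)
    return [cv2.Sobel(f,cv2.CV_32F,1,0).sum(2)/8,cv2.Sobel(f,cv2.CV_32F,0,1).sum(2)/8]
def w(pose,L):
    x,y,a=pose;c,s=np.cos(a),np.sin(a);L=np.asarray(L,float)
    return np.c_[x+c*L[:,0]-s*L[:,1],y+s*L[:,0]+c*L[:,1],L[:,2]]
def score(pose,G,edges,cams,cap=60):
    t=np.linspace(.06,.94,40)[:,None];S=0
    for n in cams:
        for a,b in edges[n]:
            P=proj(n,w(pose,np.array(a)+t*(np.array(b)-np.array(a))))
            d=P[-1]-P[0];nn=np.array([-d[1],d[0]])/np.linalg.norm(d)
            g=sum(map_coordinates(G[n][k],[P[:,1],P[:,0]],order=1)*nn[k] for k in(0,1))
            S+=np.minimum(abs(g),cap).mean()
    return S
def fit(pose,G,edges,cams,r=(.015,.015,.15)):
    best=None;rng=np.random.default_rng(0)
    c=[np.array(pose)]+[np.array(pose)+rng.uniform(-1,1,3)*r for _ in range(250)]
    c.sort(key=lambda p:-score(p,G,edges,cams))
    for p in c[:8]:
        q=minimize(lambda v:-score(v,G,edges,cams),p,method="Nelder-Mead",options=dict(initial_simplex=[p,p+[.003,0,0],p+[0,.003,0],p+[0,0,.03]],xatol=1e-5,fatol=1e-3))
        if best is None or q.fun<best.fun:best=q
    return best.x,-best.fun
def rect(hx,hy,z,ox=0,oy=0):
    c=[(ox+hx,oy+hy,z),(ox+hx,oy-hy,z),(ox-hx,oy-hy,z),(ox-hx,oy+hy,z)]
    return [(c[i],c[(i+1)%4]) for i in range(4)]
E
python3 - <<'E'
from h import *
I={n:cv2.imread(f"pics/{n}0.png") for n in("top","side")}
G={n:gradm(I[n]) for n in I}
print("guess stand",ray("top",[(300,210)],.079),"sleeve",ray("top",[(212.5,196)],.118))
def both(e): return {"top":e,"side":e}
sl=rect(.033,.023,.118)+rect(.022,.014,.118)
sl0=rect(.033,.023,.118)
st=rect(.03,.03,.079)
hd=rect(.014,.016,.113)
g=ray("top",[(212.5,196)],.118)[0]; s=ray("top",[(300,210)],.079)[0]
O={n:I[n].copy() for n in I}
a0=-.05
for name,e,p in(("sleeve_outer",sl0,(g[0],g[1],a0)),("sleeve",sl,(g[0],g[1],a0)),("stand",st,(s[0],s[1],.25)),("head",hd,(s[0],s[1],.25))):
    for cams in(["top"],["side"],["top","side"]):
        q,f=fit(p,G,both(e),cams); print(name,cams,q.round(4),round(f,1))
    for n in I:
        for a,b in e:
            P=proj(n,w(q,[a,b]));cv2.line(O[n],*[tuple(int(round(v*16)) for v in pp) for pp in P],(0,0,255),1,cv2.LINE_AA,4)
cv2.imwrite("pics/o1.png",cv2.resize(O["top"][160:280,190:350],None,fx=5,fy=5,interpolation=cv2.INTER_NEAREST))
cv2.imwrite("pics/o2.png",cv2.resize(O["side"][150:280,190:350],None,fx=4.6,fy=4.6,interpolation=cv2.INTER_NEAREST))
E
```

```text
guess stand [[ 0.45993979 -0.17540968  0.079     ]] sleeve [[0.4999369  0.08314127 0.118     ]]
sleeve_outer ['top'] [ 0.5034  0.0789 -0.0809] 217.3
sleeve_outer ['side'] [0.5038 0.0781 0.0403] 230.9
sleeve_outer ['top', 'side'] [ 0.5032  0.0788 -0.0693] 439.3
sleeve ['top'] [ 0.5035  0.081  -0.0657] 432.5
sleeve ['side'] [0.5036 0.0781 0.0241] 463.0
sleeve ['top', 'side'] [ 0.5033  0.0809 -0.0528] 867.1
stand ['top'] [ 0.4596 -0.1736  0.3153] 225.4
stand ['side'] [ 0.4589 -0.1762  0.3937] 172.4
stand ['top', 'side'] [ 0.4592 -0.1746  0.3485] 390.3
head ['top'] [ 0.4592 -0.1706  0.349 ] 191.8
head ['side'] [ 0.4576 -0.1776  0.455 ] 192.3
head ['top', 'side'] [ 0.4606 -0.178   0.3924] 324.3
```

View pics/o1.png

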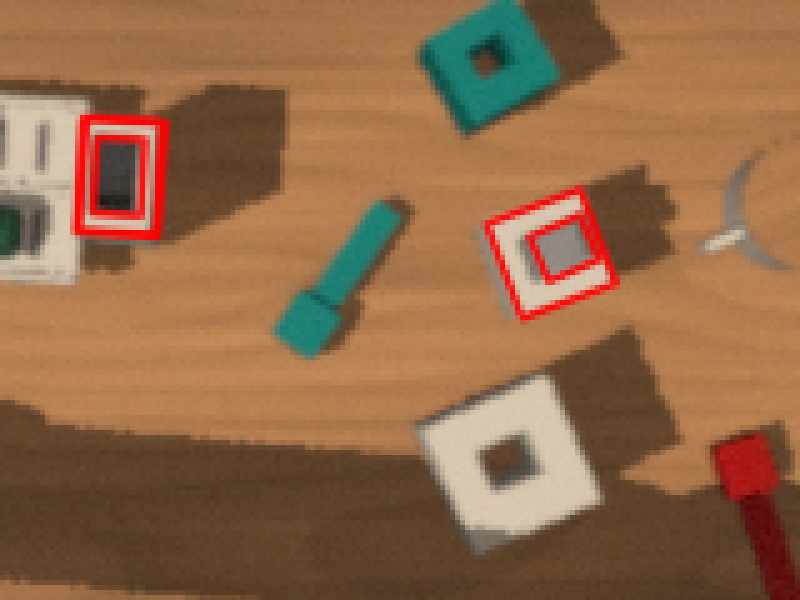

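View pics/o2.png

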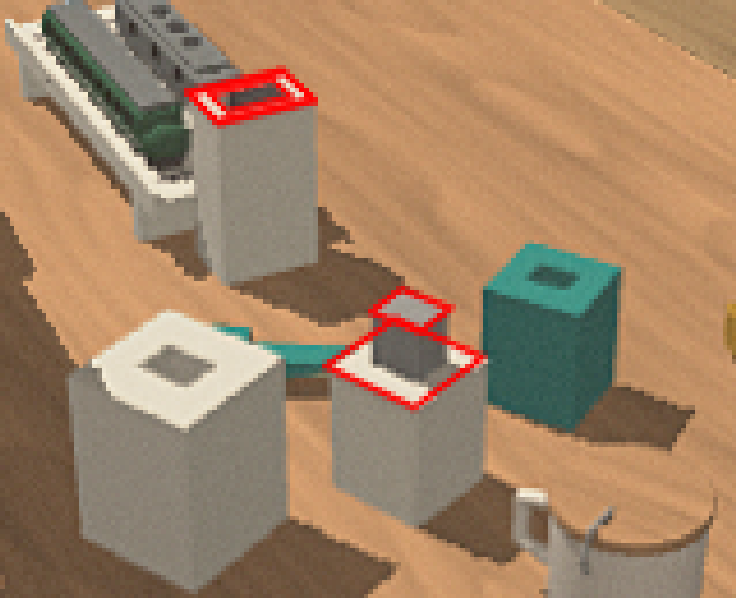

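```bash
python3 - <<'E'
from h import *
I={n:cv2.imread(f"pics/{n}0.png") for n in("top","side")}
G={n:gradm(I[n]) for n in I}
def both(e): return {"top":e,"side":e}
def v(x,y,z0,z1): return ((x,y,z0),(x,y,z1))
sh=rect(.056,.155,.045)
c=ray("top",[(155,196)],.045)[0];print(c)
for cams in(["top"],["side"]): print("shelf",cams,fit((c[0],c[1],-.06),G,both(sh),cams,(.02,.02,.1)))
t=rect(.03,.03,.079)
# side camera sees -y and -x? faces : print projected corners
ed={"top":t+[v(.03,.03,0,.079)][:0]+[((-.03,.03,0),(.03,.03,0))],"side":t+[((-.03,-.03,0),(.03,-.03,0)),((-.03,-.03,0),(-.03,.03,0)),v(-.03,-.03,0,.079),v(.03,-.03,0,.079),v(-.03,.03,0,.079)]}
for cams in(["top"],["side"],["top","side"]): print("stand",cams,fit((.459,-.175,.33),G,ed,cams))
hd=rect(.014,.016,.113)
ed={"top":hd,"side":hd+[v(-.014,-.016,.079,.113),v(.014,-.016,.079,.113),v(-.014,.016,.079,.113)]}
for cams in(["top"],["side"],["top","side"]): print("head",cams,fit((.459,-.175,.33),G,ed,cams,(.006,.006,.1)))
o=rect(.033,.023,.118)
ed={"top":o+rect(.022,.014,.118),"side":o+[v(-.033,-.023,.0,.118),v(.033,-.023,.0,.118),((-.033,-.023,0),(.033,-.023,0))]}
for cams in(["top"],["side"],["top","side"]): print("sleeve",cams,fit((.503,.08,-.06),G,ed,cams))
E
```

```text
[0.50671668 0.26292675 0.045     ]
shelf ['top'] (array([ 0.51119113,  0.26176367, -0.07171975]), np.float64(209.66101350103074))
shelf ['side'] (array([ 0.51186632,  0.26158511, -0.07092286]), np.float64(127.95571529869639))
stand ['top'] (array([ 0.45977185, -0.17451451,  0.3109166 ]), np.float64(239.8018553269044))
stand ['side'] (array([ 0.46039367, -0.17663713,  0.34922546]), np.float64(305.06887814228753))
stand ['top', 'side'] (array([ 0.46067423, -0.17600003,  0.33828039]), np.float64(537.07218902346))
head ['top'] (array([ 0.45919304, -0.17058   ,  0.34903902]), np.float64(191.83643598907884))
head ['side'] (array([ 0.45905838, -0.17887535,  0.41390814]), np.float64(302.80047588467045))
head ['top', 'side'] (array([ 0.46052152, -0.17815178,  0.39859529]), np.float64(438.1062774576538))
sleeve ['top'] (array([ 0.50346926,  0.08100056, -0.06569826]), np.float64(432.4951203091519))
sleeve ['side'] (array([ 0.5027059 ,  0.07869411, -0.03471544]), np.float64(313.4219339758116))
sleeve ['top', 'side'] (array([ 0.50347615,  0.08090073, -0.05247515]), np.float64(727.3108671697205))
```

```bash
python3 - <<'E'
from h import *
I={n:cv2.imread(f"pics/{n}0.png") for n in("top","side")}
px=[(415/5+190,425/5+160),(545/5+190,375/5+160),(600/5+190,500/5+160),(475/5+190,550/5+160)]
for z in(.09,.105): print(z,ray("top",px,z).round(3).tolist())
# side: big block top left corner (68,375), bottom (85,530); front top (187,430) bottom (193,590)
f=lambda u,v:(u/4.6+190,v/4.6+150)
print(ray("side",[f(187,430)],.1).round(3),ray("side",[f(193,590)],0).round(3))
for z in(.085,.095,.105,.115): print(z,ray("side",[f(187,430)],z).round(3))
o=get_obs();print(o["time"],o["eef_pos"],R.from_rotvec(o["tool_rot"]).as_matrix().round(4))
E
```

```text
0.09 [[0.357, -0.093, 0.09], [0.386, -0.17, 0.09], [0.312, -0.201, 0.09], [0.284, -0.127, 0.09]]
0.105 [[0.357, -0.092, 0.105], [0.386, -0.168, 0.105], [0.313, -0.199, 0.105], [0.285, -0.126, 0.105]]
[[ 0.319 -0.201  0.1  ]] [[ 0.317 -0.202  0.   ]]
0.085 [[ 0.328 -0.182  0.085]]
0.095 [[ 0.322 -0.194  0.095]]
0.105 [[ 0.316 -0.207  0.105]]
0.115 [[ 0.31  -0.22   0.115]]
0.5 [0.1486572  0.6327307  0.23129104] [[-9.735e-01  2.288e-01 -0.000e+00]
 [ 2.288e-01  9.735e-01 -1.000e-04]
 [ 0.000e+00 -1.000e-04 -1.000e+00]]
```

Request:
drive_tool:
  motion:
    - [0.055,-0.0354,-0.0104,0,0,0,0]
    - [0.055,-0.0354,-0.0104,0,0,0,0]
    - [0.055,-0.0354,-0.0104,0,0,0,0]
    - [0.055,-0.0354,-0.0104,0,0,0,0]
    - [0.055,-0.0354,-0.0104,0,0,0,0]
    - [0.055,-0.0354,-0.0104,0,0,0,0]
    - [0.055,-0.0354,-0.0104,0,0,0,0]
    - [0.055,-0.0354,-0.0104,0,0,0,0]
    - [0.055,-0.0354,-0.0104,0,0,0,0]
    - [0.055,-0.0354,-0.0104,0,0,0,0]
  newtons: 50

```text
time: 1.33
eef_pos: [0.4709, 0.4495, 0.2316]
tool_rot: [0.361, 3.12, 0.001]
force: [0.3, 0.3, -0.2]
opening: 0.0552
```

Request:
drive_tool:
  motion:
    - [0.055,-0.0195,-0.0339,0,0,0,0]
    - [0.055,-0.0195,-0.0339,0,0,0,0]
    - [0.055,-0.0195,-0.0339,0,0,0,0]
    - [0.055,-0.0195,-0.0339,0,0,0,0]
    - [0.055,-0.0195,-0.0339,0,0,0,0]
    - [0.055,-0.0195,-0.0339,0,0,0,0]
    - [0.055,-0.0195,-0.0339,0,0,0,0]
    - [0.055,-0.0195,-0.0339,0,0,0,0]

```text
time: 2.0
eef_pos: [0.5596, 0.1489, 0.2317]
tool_rot: [0.362, 3.12, 0.001]
force: [1.6, -1.5, 0.6]
opening: 0.0551
```

Request:
drive_tool:
  motion:
    - [0.055,0.0023,-0.034,0,0,0,0]
    - [0.055,0.0023,-0.034,0,0,0,0]
    - [0.055,0.0023,-0.034,0,0,0,0]
    - [0.055,0.0023,-0.034,0,0,0,0]
    - [0.055,0.0023,-0.034,0,0,0,0]
    - [0.055,0.0023,-0.034,0,0,0,0]
    - [0.055,0.0023,-0.034,0,0,0,0]
    - [0.055,0.0023,-0.034,0,0,0,0]
    - [0.055,0.0023,-0.034,0,0,0,0]
    - [0.055,0.0023,-0.034,0,0,0,0]

```text
time: 2.83
eef_pos: [0.4584, -0.1764, 0.2316]
tool_rot: [0.362, 3.12, 0.001]
force: [0.2, 0.2, 0.4]
opening: 0.0554
```

Request:
drive_tool:
  motion:
    - [0.055,0,0,0,0,0,0.12]
    - [0.055,0,0,0,0,0,0.12]
    - [0.055,0,0,0,0,0,0.12]
    - [0.055,0,0,0,0,0,0.12]
    - [0.055,0,0,0,0,0,0.12]
    - [0.055,0,0,0,0,0,0.12]
    - [0.055,0,0,0,0,0,0.12]
    - [0.055,0,0,0,0,0,0.12]
    - [0.055,0,0,0,0,0,0.045]
    - [0.055,0,0,0,0,0,0]
    - [0.055,0,0,0,0,0,0]

```text
time: 3.75
eef_pos: [0.4591, -0.1749, 0.2314]
tool_rot: [1.817, 2.562, 0.0]
force: [0.7, -0.1, 0.0]
opening: 0.055
```

```bash
python3 - <<'E'
from h import *
I=snapshot("side");cv2.imwrite("pics/s1.png",I)
T=snapshot("top")
for P in [(.4591,-.1749,.2314)]: print(proj("side",[P]),proj("top",[P]))
cv2.imwrite("pics/s1c.png",cv2.resize(I[100:280,190:350],None,fx=3.2,fy=3.2,interpolation=cv2.INTER_CUBIC))
cv2.imwrite("pics/t1c.png",cv2.resize(T[120:280,180:400],None,fx=3.4,fy=3.4,interpolation=cv2.INTER_CUBIC))
E
```

```text
[[277.81240373 172.65897779]] [[307.12158641 207.41564986]]
```

View pics/s1c.png

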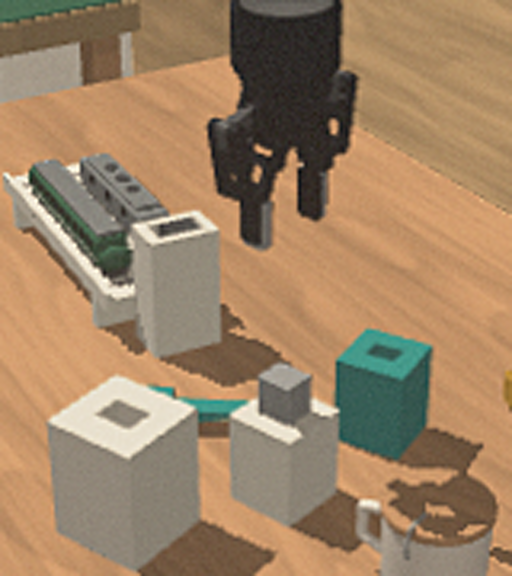

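View pics/t1c.png

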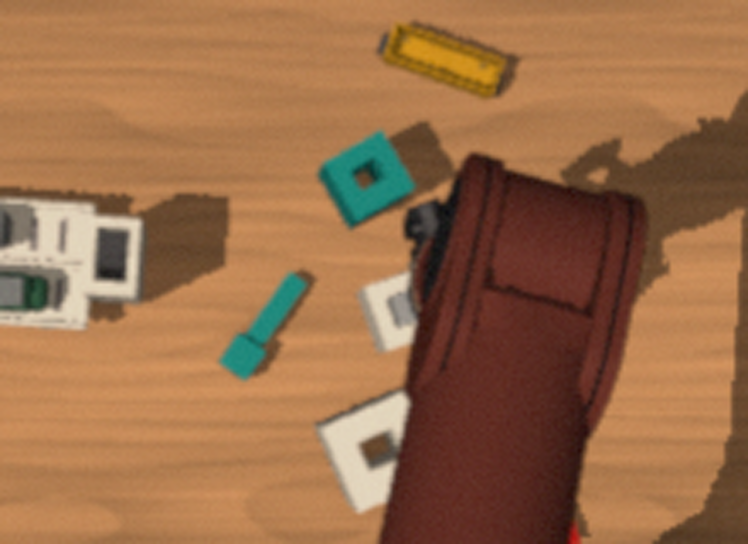

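Request:
drive_tool:
  motion:
    - [0.055,0,0,0.0244,0,0,0]
    - [0.055,0,0,0.0244,0,0,0]
    - [0.055,0,0,0.0244,0,0,0]
    - [0.055,0,0,0.0244,0,0,0]
    - [0.055,0,0,0.0244,0,0,0]
    - [0.055,0,0,0.0244,0,0,0]
    - [0.055,0,0,0,0,0,0]
    - [0.055,0,0,0,0,0,0]

```text
time: 4.52
eef_pos: [0.4584, -0.1749, 0.0846]
tool_rot: [-1.818, -2.56, 0.003]
force: [0.3, -0.3, 1.1]
opening: 0.0551
```

```bash
python3 - <<'E'
from h import *
I=snapshot("side")
cv2.imwrite("pics/s2c.png",cv2.resize(I[150:280,210:350],None,fx=5,fy=4.6,interpolation=cv2.INTER_CUBIC))
E
```

```text
(no output)
```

View pics/s2c.png

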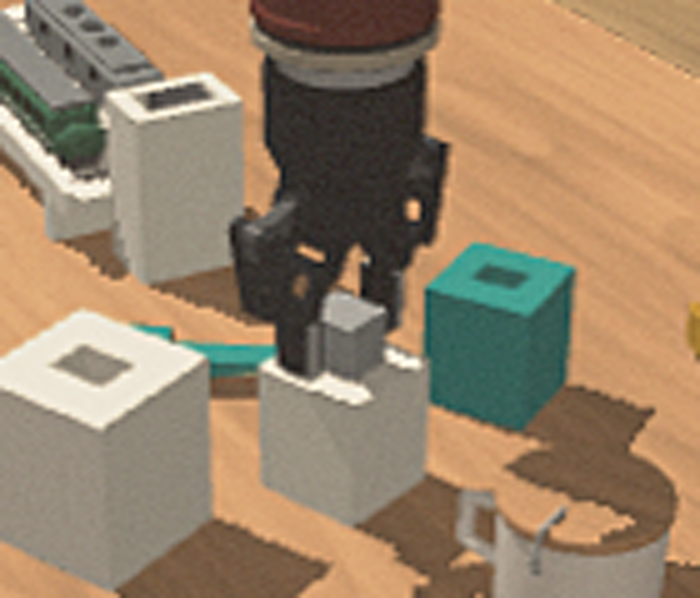

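Request:
drive_tool:
  motion:
    - [0.04,0,0,0,0,0,0]
    - [0.033,0,0,0,0,0,0]
    - [0.03,0,0,0,0,0,0]
    - [0.026,0,0,0,0,0,0]
    - [0.022,0,0,0,0,0,0]
    - [0.022,0,0,0,0,0,0]
  newtons: 40

```text
time: 5.07
eef_pos: [0.4602, -0.175, 0.0863]
tool_rot: [1.819, 2.559, 0.002]
force: [-0.8, 1.2, 7.2]
opening: 0.0271
```

Request:
drive_tool:
  motion:
    - [0.022,0,0,-0.003,0,0,0]
    - [0.022,0,0,-0.003,0,0,0]
    - [0.022,0,0,0,0,0,0]
    - [0.022,0,0,0,0,0,0]

```text
time: 5.4
eef_pos: [0.4596, -0.1749, 0.0914]
tool_rot: [1.819, 2.56, 0.001]
force: [2.4, 0.8, 0.4]
opening: 0.0273
```

Request:
drive_tool:
  motion:
    - [0.022,0,0,-0.01,0,0,0]
    - [0.022,0,0,-0.02,0,0,0]
    - [0.022,0,0,-0.02,0,0,0]
    - [0.022,0,0,-0.02,0,0,0]
    - [0.022,0,0,-0.02,0,0,0]
    - [0.022,0,0,-0.02,0,0,0]
    - [0.022,0,0,-0.02,0,0,0]
    - [0.022,0,0,-0.02,0,0,0]
    - [0.022,0,0,-0.02,0,0,0]
    - [0.022,0,0,0,0,0,0]
    - [0.022,0,0,0,0,0,0]

```text
time: 6.32
eef_pos: [0.4593, -0.1751, 0.2614]
tool_rot: [1.82, 2.56, 0.001]
force: [0.3, -0.2, -1.5]
opening: 0.0276
```

```bash
python3 - <<'E'
from h import *
I=snapshot("side");cv2.imwrite("pics/s3.png",I)
cv2.imwrite("pics/s3c.png",cv2.resize(I[90:250,200:360],None,fx=3.7,fy=3.7,interpolation=cv2.INTER_CUBIC))
E
```

```text
(no output)
```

View pics/s3c.png

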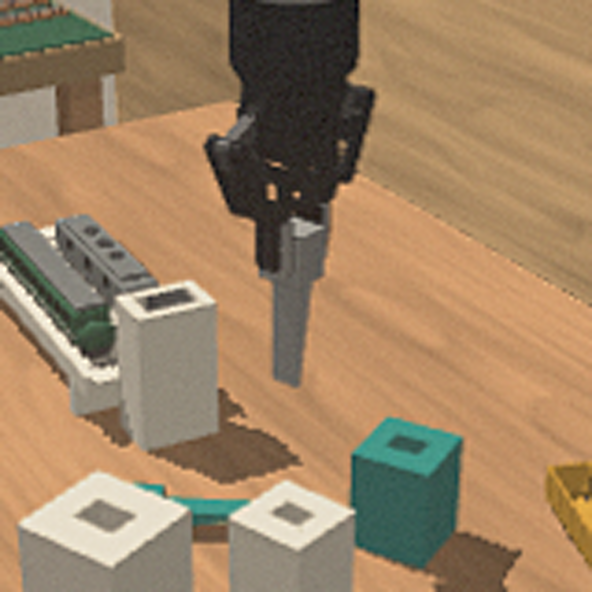

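Request:
drive_tool:
  motion:
    - [0.022,0,0,0,0,0,0.1015]
    - [0.022,0,0,0,0,0,0.1015]
    - [0.022,0,0,0,0,0,0.1015]
    - [0.022,0,0,0,0,0,0.1015]
    - [0.022,0.032,0.0012,0,0,0,0]
    - [0.022,0.032,0.0012,0,0,0,0]
    - [0.022,0.032,0.0012,0,0,0,0]
    - [0.022,0.032,0.0012,0,0,0,0]
    - [0.022,0.032,0.0012,0,0,0,0]
    - [0.022,0.032,0.0012,0,0,0,0]
    - [0.022,0.032,0.0012,0,0,0,0]
    - [0.022,0.032,0.0012,0,0,0,0]

```text
time: 7.37
eef_pos: [0.486, 0.081, 0.2594]
tool_rot: [-2.298, -2.14, 0.004]
force: [0.5, -0.3, -1.0]
opening: 0.0278
```

Request:
drive_tool:
  motion:
    - [0.022,0,0,0.01,0,0,0]
    - [0.022,0,0,0.01,0,0,0]
    - [0.022,0,0,0.01,0,0,0]
    - [0.022,0,0,0.01,0,0,0]
    - [0.022,0,0,0,0,0,0]
    - [0.022,0,0,0,0,0,0]
    - [0.022,0,0,0,0,0,0]

```text
time: 7.95
eef_pos: [0.487, 0.0791, 0.2212]
tool_rot: [2.3, 2.14, 0.0]
force: [-0.4, 0.8, 0.1]
opening: 0.0274
```

```bash
python3 - <<'E'
from h import *
o=get_obs();print(o["eef_pos"].round(4),o["tool_rot"].round(4),o["force"].round(2))
I=snapshot("side");cv2.imwrite("pics/s4.png",I)
T=snapshot("top");cv2.imwrite("pics/t4.png",T)
cv2.imwrite("pics/s4c.png",cv2.resize(I[80:220,180:340],None,fx=5,fy=5*600/700,interpolation=cv2.INTER_CUBIC))
cv2.imwrite("pics/t4c.png",cv2.resize(T[130:250,140:300],None,fx=5,fy=5,interpolation=cv2.INTER_CUBIC))
E
```

```text
[0.487  0.0791 0.2212] [2.3001e+00 2.1397e+00 3.0000e-04] [-0.4   0.8   0.09]
```

View pics/s4c.png

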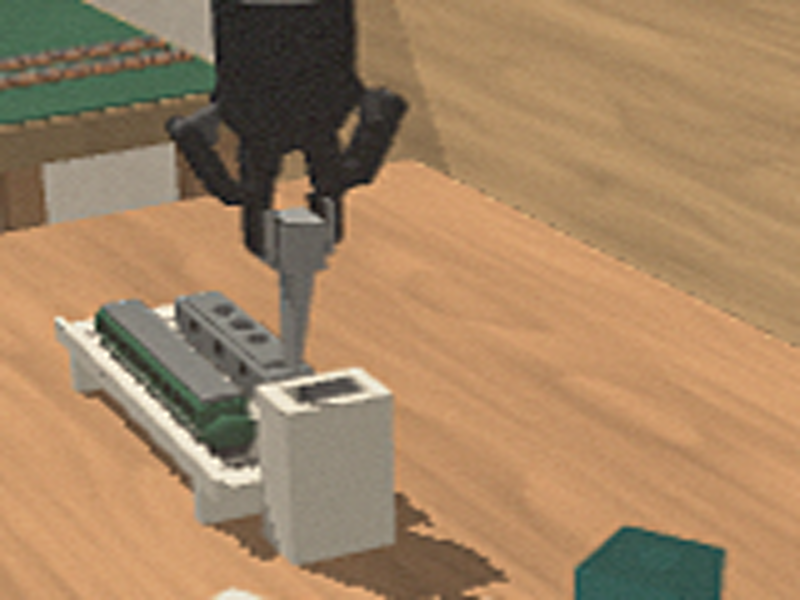

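View pics/t4c.png

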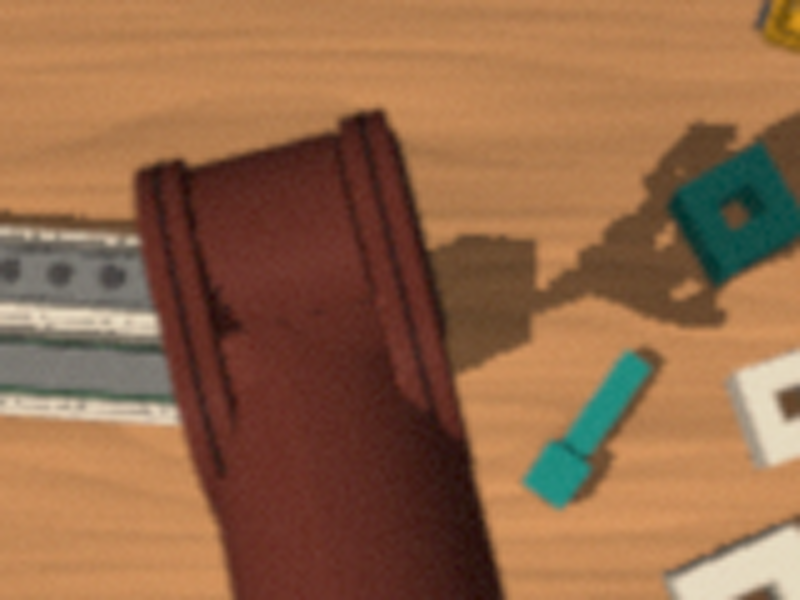

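```bash
cat >> h.py <<'E'
def v(x,y,z0,z1): return ((x,y,z0),(x,y,z1))
def fit2(p,a,G,e,n,r=.012):
    E={n:e};best=(-1,)
    g=np.arange(-r,r+1e-9,.0005)
    for dx in g:
        for dy in g:
            s=score((p[0]+dx,p[1]+dy,a),G,E,[n])
            if s>best[0]:best=(s,p[0]+dx,p[1]+dy)
    q=minimize(lambda u:-score((u[0],u[1],a),G,E,[n]),best[1:],method="Nelder-Mead",options=dict(initial_simplex=[np.array(best[1:])+d for d in([0,0],[.0005,0],[0,.0005])],xatol=1e-5))
    return q.x.round(4),round(-q.fun,1)
def keyedges(zt):
    b=zt+.072  # underside of head
    return [v(-.006,-.010,zt,b),((-.003,-.010,zt),(.009,-.010,b)),((-.006,-.010,zt),(-.003,-.010,zt)),
            ((-.014,-.016,b+.034),(.014,-.016,b+.034)),((-.014,-.016,b),(.014,-.016,b)),v(-.006,.010,zt,zt+.05)]
SL=rect(.033,.023,.118)+[v(-.033,-.023,.0,.118),v(.033,-.023,.0,.118),((-.033,-.023,0),(.033,-.023,0))]
IN=rect(.022,.014,.118)
E
python3 - <<'E'
from h import *
a=-.071
for f in("side0","s3","s4"):
    G={"side":gradm(cv2.imread(f"pics/{f}.png"))}
    print(f,"sleeve",fit2((.503,.08),a,G,SL,"side"),"inner",fit2((.503,.08),a,G,IN,"side",.006),"both",fit2((.503,.08),a,G,SL+IN,"side"))
I=cv2.imread("pics/s4.png");G={"side":gradm(I,.6)}
zt=.2212+.0097-.089
for z in(zt-.002,zt,zt+.002): 
    r=fit2((.487,.079),a,G,keyedges(z)[:3],"side");print("key",z,r)
    r2=fit2((.487,.079),a,G,keyedges(z),"side");print("keyall",z,r2)
O=cv2.resize(I[80:220,180:340],None,fx=5,fy=5,interpolation=cv2.INTER_CUBIC)
r=fit2((.487,.079),a,G,keyedges(zt),"side")
rs=fit2((.503,.08),a,G,SL+IN,"side")
def dr(p,es,c):
  for A,B in es:
    P=(proj("side",w((*p,a),[A,B]))-[180,80]+.5)*5-.5
    cv2.line(O,*[tuple(int(round(t*16)) for t in q) for q in P],c,1,cv2.LINE_AA,4)
dr(r[0],keyedges(zt),(0,0,255));dr(rs[0],SL+IN,(255,0,0))
cv2.imwrite("pics/o4.png",O[100:])
E
```

```text
side0 sleeve (array([0.503 , 0.0786]), np.float64(311.5)) inner (array([0.5038, 0.078 ]), np.float64(230.7)) both (array([0.5031, 0.0786]), np.float64(541.3))
s3 sleeve (array([0.503 , 0.0787]), np.float64(313.3)) inner (array([0.5037, 0.0779]), np.float64(230.3)) both (array([0.5031, 0.0786]), np.float64(542.7))
s4 sleeve (array([0.5033, 0.0792]), np.float64(302.0)) inner (array([0.504 , 0.0785]), np.float64(229.5)) both (array([0.5033, 0.0792]), np.float64(531.1))
key 0.1399 (array([0.4876, 0.079 ]), np.float64(125.7))
keyall 0.1399 (array([0.4886, 0.079 ]), np.float64(228.8))
key 0.1419 (array([0.4857, 0.0753]), np.float64(125.7))
keyall 0.1419 (array([0.4868, 0.0753]), np.float64(229.8))
key 0.1439 (array([0.4839, 0.0716]), np.float64(125.7))
keyall 0.1439 (array([0.485 , 0.0715]), np.float64(230.4))
```

View pics/o4.png

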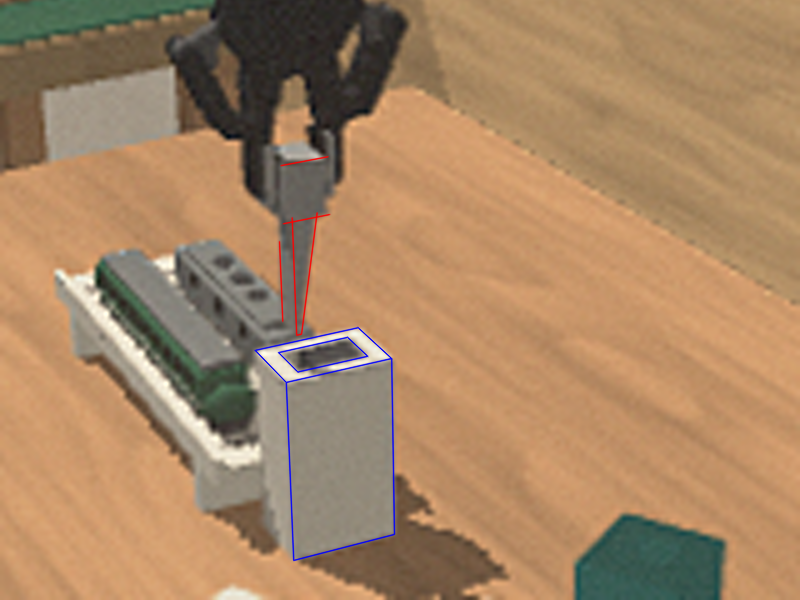

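```bash
python3 - <<'E'
from h import *
a=cv2.imread("pics/top0.png")[178:216,196:230];b=cv2.imread("pics/s3.png")[160:196,225:265]
f=lambda i,s:np.clip(cv2.resize(i,None,fx=s,fy=s,interpolation=cv2.INTER_CUBIC).astype(float)*1.8,0,255).astype(np.uint8)
A=f(a,11);B=f(b,10)
H=max(A.shape[0],B.shape[0]);pad=lambda m:np.vstack([m,np.zeros((H-m.shape[0],m.shape[1],3),np.uint8)])
cv2.imwrite("pics/gap.png",np.hstack([pad(A),pad(B)]))
g=cv2.imread("pics/top0.png").mean(2).astype(int)
print(g[180:212,205:224])
E
```

```text
[[169 159 125  85  66  67  67  68  65  65  66  67  72  98 121 123 124 125
  116]
 [183 180 145  96  69  66  65  67  67  67  65  69  73 104 122 119 112 109
   95]
 [179 175 151 105  80  77  72  74  72  72  73  75  74  95 108  96  81  75
   72]
 [194 191 175 147 134 131 130 121 115 114 115 114 105 103 104  98  80  66
   69]
 [198 196 192 191 191 191 188 178 172 172 171 168 160 154 153 144 113  75
   68]
 [195 196 196 194 195 194 194 193 192 193 190 190 193 192 192 187 144  78
   67]
 [195 197 194 181 169 169 171 175 177 175 176 181 185 190 194 187 139  79
   66]
 [195 195 190 152  98  90 107 117 120 120 125 136 151 179 195 179 131  78
   69]
 [196 197 192 148  79  70  71  73  79  74  73  79 105 165 191 177 124  77
   70]
 [195 195 185 137  75  63  63  63  65  67  62  64  95 161 193 175 129  77
   69]
 [192 196 178 127  73  64  63  64  64  61  65  67 107 164 192 171 123  78
   70]
 [193 195 179 126  73  64  62  64  64  61  65  68 112 168 190 166 114  73
   70]
 [194 197 178 123  74  63  67  64  65  62  65  72 122 175 190 164 111  71
   63]
 [197 194 170 120  71  62  63  62  64  66  63  
[... 792 characters left out ...]
 188 176 163 166 168 183 192 175 126  78  71
   70]
 [197 197 197 195 196 196 195 196 193 192 192 195 195 194 172 123  76  72
   69]
 [187 186 190 193 196 191 194 195 193 194 193 194 193 193 163 111  77  73
   77]
 [168 157 158 165 173 171 176 174 176 178 180 180 182 182 156 106  74  73
   70]
 [150 116 103 104 110 115 117 124 124 126 133 139 142 147 131  97  78  72
   71]
 [162 110  77  77  85  93  94  95  94  96  95 105 111 110 108  98  89  91
   90]
 [165 109  76  67  70  71  75  72  72  70  76  99 113 117 115 113 111 117
  120]
 [162 103  73  68  66  69  70  68  68  68  72 104 123 129 124 126 126 126
  126]
 [154  97  71  71  68  73  72  71  71  69  74 101 123 132 135 134 133 131
  132]]
```

View pics/gap.png

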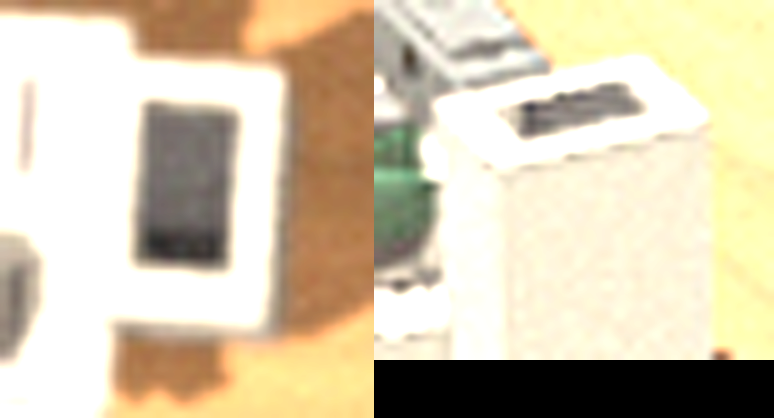

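Request:
drive_tool:
  motion:
    - [0.022,0.0025,0.0018,0,0,0,0]
    - [0.022,0.0025,0.0019,0,0,0,0]
    - [0.022,0,0,0.006,0,0,0]
    - [0.022,0,0,0.006,0,0,0]
    - [0.022,0,0,0.006,0,0,0]
    - [0.022,0,0,0,0,0,0]
    - [0.022,0,0,0,0,0,0]
    - [0.022,0,0,0,0,0,0]

```text
time: 8.72
eef_pos: [0.4909, 0.0844, 0.2029]
tool_rot: [2.299, 2.141, -0.0]
force: [0.2, -0.3, -0.8]
opening: 0.0275
```

```bash
python3 - <<'E'
from h import *
o=get_obs();p=o["eef_pos"];print(p.round(4),o["tool_rot"].round(4),o["force"].round(2))
I=snapshot("side");cv2.imwrite("pics/s5.png",I)
a=-.071;G={"side":gradm(I,.6)};zt=p[2]+.0097-.089
r=fit2((p[0],p[1]-.004),a,G,keyedges(zt)[:3],"side");print("blade",r,fit2((p[0],p[1]-.004),a,G,keyedges(zt),"side"))
O=cv2.resize(I[110:190,210:290],None,fx=7.5,fy=7.5,interpolation=cv2.INTER_CUBIC)
def dr(p,es,c):
  for A,B in es:
    P=(proj("side",w((*p,a),[A,B]))-[210,110]+.5)*7.5-.5
    cv2.line(O,*[tuple(int(round(t*16)) for t in q) for q in P],c,1,cv2.LINE_AA,4)
O0=O.copy()
dr(r[0],keyedges(zt),(0,0,255));dr((.5035,.0788),IN,(255,0,0))
cv2.imwrite("pics/o5.png",O);cv2.imwrite("pics/o5n.png",O0)
E
```

```text
[0.4909 0.0844 0.2029] [ 2.2990e+00  2.1411e+00 -3.0000e-04] [ 0.24 -0.31 -0.77]
blade (array([0.4802, 0.0668]), np.float64(137.3)) (array([0.4955, 0.087 ]), np.float64(217.4))
```

View pics/o5.png

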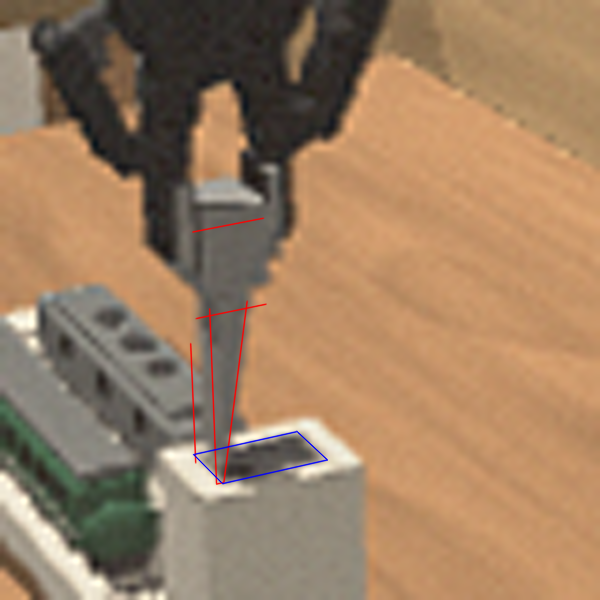

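View pics/o5n.png

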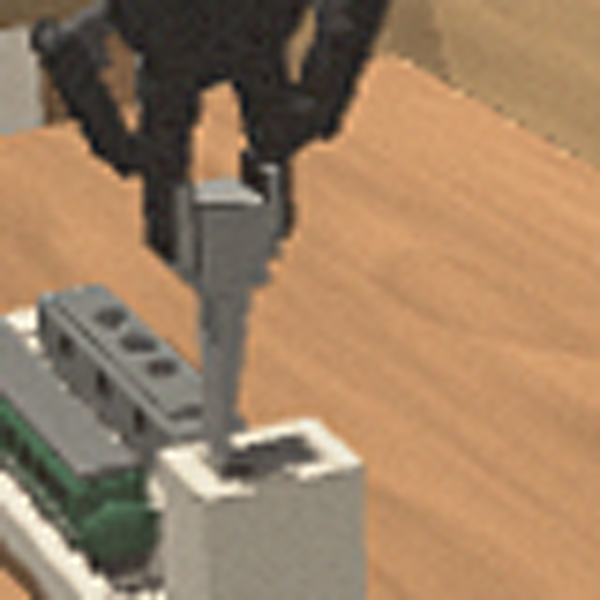

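```bash
python3 - <<'E'
from h import *
I=cv2.imread("pics/s5.png");a=-.071;zt=.2029+.0097-.089
O=cv2.resize(I[110:190,210:290],None,fx=7.5,fy=7.5,interpolation=cv2.INTER_CUBIC)
def dr(p,es,c):
  for A,B in es:
    P=(proj("side",w((*p,a),[A,B]))-[210,110]+.5)*7.5-.5
    cv2.line(O,*[tuple(int(round(t*16)) for t in q) for q in P],c,1,cv2.LINE_AA,4)
k=keyedges(zt)+rect(.014,.016,zt+.106)+[v(-.014,-.016,zt+.072,zt+.106),v(.014,-.016,zt+.072,zt+.106)]
dr((.4899,.0806),k,(0,0,255));dr((.5035,.0788),IN,(255,0,0));dr((.5035-.016,.0788+.0011),[((-.006,-.014,.118),(-.006,.014,.118)),((.0035,-.014,.118),(.0035,.014,.118))],(0,255,0))
G={"side":gradm(I,.6)}
for s in(.004,): print(fit2((.4899,.0806),a,G,k,"side",s),fit2((.4899,.0806),a,G,keyedges(zt)[:3],"side",s))
cv2.imwrite("pics/o5b.png",O)
E
```

```text
(array([0.493 , 0.0835]), np.float64(408.7)) (array([0.496 , 0.0875]), np.float64(121.8))
```

View pics/o5b.png

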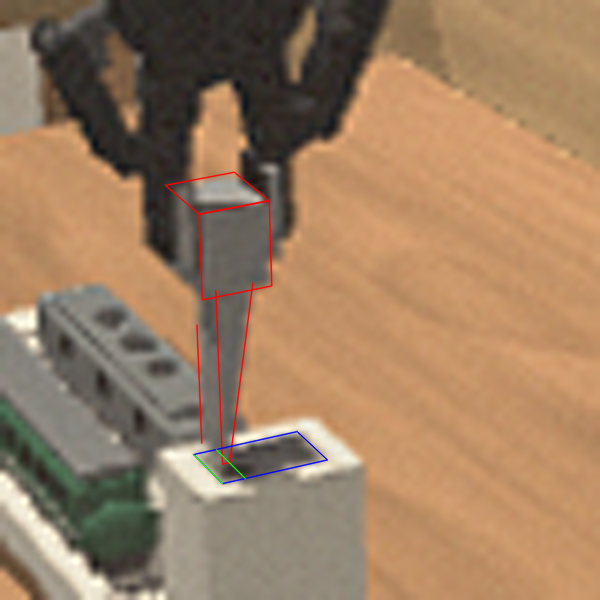

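Request:
drive_tool:
  motion:
    - [0.022,0,0,0.002,0,0,0]
    - [0.022,0,0,0.002,0,0,0]
    - [0.022,0,0,0.001,0,0,0]
    - [0.022,0,0,0.001,0,0,0]
    - [0.022,0,0,0,0,0,0]
    - [0.022,0,0,0,0,0,0]

```text
time: 9.27
eef_pos: [0.4909, 0.0845, 0.1969]
tool_rot: [-2.299, -2.141, 0.0]
force: [1.3, 0.7, -1.2]
opening: 0.0273
```

Request:
drive_tool:
  motion:
    - [0.022,0,0,0.001,0,0,0]
    - [0.022,0,0,0.001,0,0,0]
    - [0.022,0,0,0,0,0,0]
    - [0.022,0,0,0,0,0,0]

```text
time: 9.6
eef_pos: [0.4909, 0.0844, 0.1949]
tool_rot: [-2.299, -2.141, 0.0]
force: [-0.5, 0.0, -0.7]
opening: 0.0272
```

```bash
python3 - <<'E'
from h import *
I=snapshot("side");cv2.imwrite("pics/s6.png",I)
O=cv2.resize(I[110:190,210:290],None,fx=7.5,fy=7.5,interpolation=cv2.INTER_CUBIC)
cv2.imwrite("pics/s6c.png",O)
E
```

```text
(no output)
```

View pics/s6c.png

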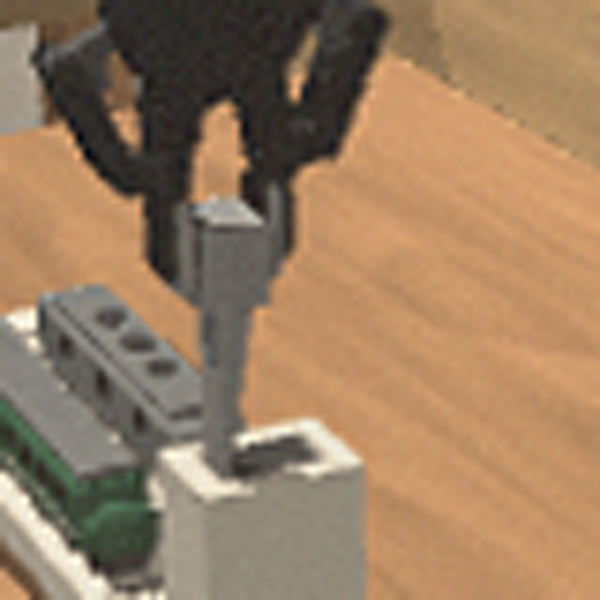

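Request:
drive_tool:
  motion:
    - [0.022,0,0,0.001,0,0,0]
    - [0.022,0,0,0.001,0,0,0]
    - [0.022,0,0,0.001,0,0,0]
    - [0.022,0,0,0,0,0,0]
    - [0.022,0,0,0,0,0,0]

```text
time: 10.07
eef_pos: [0.4909, 0.0845, 0.1918]
tool_rot: [-2.299, -2.141, 0.0]
force: [-0.5, -0.5, -0.9]
opening: 0.0269
```

Request:
drive_tool:
  motion:
    - [0.022,0,0,0.001,0,0,0]
    - [0.022,0,0,0.001,0,0,0]
    - [0.022,0,0,0.001,0,0,0]
    - [0.022,0,0,0,0,0,0]
    - [0.022,0,0,0,0,0,0]

```text
time: 10.48
eef_pos: [0.4909, 0.0845, 0.1888]
tool_rot: [-2.299, -2.141, 0.0]
force: [0.1, -0.2, -0.8]
opening: 0.0273
```

```bash
python3 - <<'E'
from h import *
I=snapshot("side");cv2.imwrite("pics/s7.png",I)
O=cv2.resize(I[110:190,210:290],None,fx=7.5,fy=7.5,interpolation=cv2.INTER_CUBIC)
cv2.imwrite("pics/s7c.png",O)
E
```

```text
(no output)
```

View pics/s7c.png

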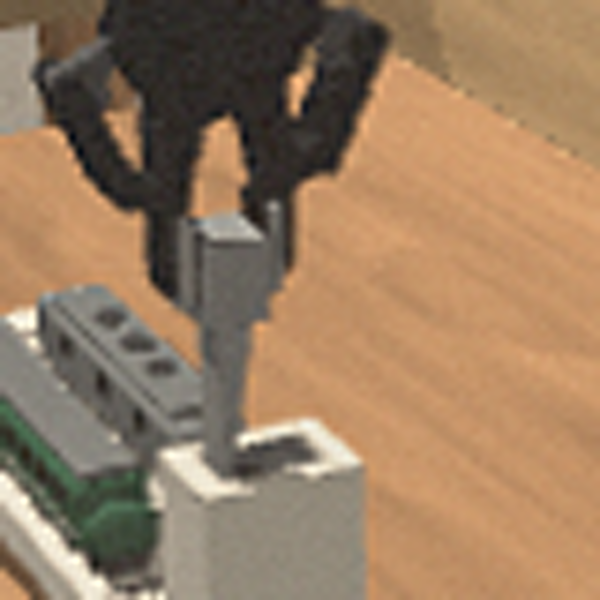

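Request:
drive_tool:
  motion:
    - [0.022,0,0,0.002,0,0,0]
    - [0.022,0,0,0.002,0,0,0]
    - [0.022,0,0,0.002,0,0,0]
    - [0.022,0,0,0,0,0,0]
    - [0.022,0,0,0,0,0,0]

```text
time: 10.95
eef_pos: [0.4908, 0.0844, 0.1827]
tool_rot: [-2.299, -2.141, 0.001]
force: [-0.2, -0.3, -0.8]
opening: 0.0271
```

Request:
drive_tool:
  motion:
    - [0.022,0,-0.0005,0,0,0,0]
    - [0.022,0,-0.0005,0,0,0,0]
    - [0.022,0,0,0,0,0,0]
    - [0.022,0,0,0,0,0,0]

```text
time: 11.28
eef_pos: [0.49, 0.0846, 0.183]
tool_rot: [2.299, 2.141, 0.0]
force: [-0.5, 0.7, -0.5]
opening: 0.0272
```

Request:
drive_tool:
  motion:
    - [0.022,0,-0.0005,0,0,0,0]
    - [0.022,0,-0.0005,0,0,0,0]
    - [0.022,0,0,0,0,0,0]
    - [0.022,0,0,0,0,0,0]

```text
time: 11.62
eef_pos: [0.4889, 0.0847, 0.1829]
tool_rot: [-2.299, -2.141, -0.0]
force: [1.3, 0.1, -1.1]
opening: 0.0273
```

Request:
drive_tool:
  motion:
    - [0.022,0,0,0,0,0,0]
    - [0.022,0,0,0,0,0,0]

```text
time: 11.78
eef_pos: [0.489, 0.0846, 0.1829]
tool_rot: [2.299, 2.141, -0.0]
force: [0.5, 0.4, -0.8]
opening: 0.0273
```

Request:
drive_tool:
  motion:
    - [0.022,0,-0.0005,0,0,0,0]
    - [0.022,0,0,0,0,0,0]
    - [0.022,0,0,0,0,0,0]

```text
time: 12.03
eef_pos: [0.4887, 0.0846, 0.183]
tool_rot: [2.299, 2.141, 0.001]
force: [1.6, 0.1, -2.7]
opening: 0.0272
```

Request:
drive_tool:
  motion:
    - [0.022,0,-0.0005,0,0,0,0]
    - [0.022,0,0,0,0,0,0]
    - [0.022,0,0,0,0,0,0]

```text
time: 12.28
eef_pos: [0.4885, 0.0846, 0.183]
tool_rot: [2.298, 2.14, 0.001]
force: [5.2, 0.1, -4.0]
opening: 0.0276
```

Request:
drive_tool:
  motion:
    - [0.022,0,0.0012,0,0,0,0]
    - [0.022,0,0,0,0,0,0]
    - [0.022,0,0,0.002,0,0,0]
    - [0.022,0,0,0.002,0,0,0]
    - [0.022,0,0,0.002,0,0,0]
    - [0.022,0,0,0,0,0,0]
    - [0.022,0,0,0,0,0,0]

```text
time: 12.87
eef_pos: [0.4889, 0.0846, 0.1766]
tool_rot: [-2.299, -2.141, 0.001]
force: [0.7, 0.1, -1.8]
opening: 0.0272
```

Request:
drive_tool:
  motion:
    - [0.022,0,0,0.001,0,0,0]
    - [0.022,0,0,0.001,0,0,0]
    - [0.022,0,0,0.001,0,0,0]
    - [0.022,0,0,0.001,0,0,0]
    - [0.022,0,0,0,0,0,0]
    - [0.022,0,0,0,0,0,0]

```text
time: 13.37
eef_pos: [0.4891, 0.0846, 0.1729]
tool_rot: [-2.299, -2.141, 0.0]
force: [0.1, -0.3, -1.3]
opening: 0.0272
```

Request:
drive_tool:
  motion:
    - [0.022,0,0,0.001,0,0,0]
    - [0.022,0,0,0.001,0,0,0]
    - [0.022,0,0,0.001,0,0,0]
    - [0.022,0,0,0.001,0,0,0]
    - [0.022,0,0,0,0,0,0]
    - [0.022,0,0,0,0,0,0]

```text
time: 13.87
eef_pos: [0.4891, 0.0846, 0.1688]
tool_rot: [-2.299, -2.141, 0.0]
force: [-1.0, -0.1, -2.0]
opening: 0.0275
```

Request:
drive_tool:
  motion:
    - [0.022,0,0,0.001,0,0,0]
    - [0.022,0,0,0.001,0,0,0]
    - [0.022,0,0,0,0,0,0]
    - [0.022,0,0,0,0,0,0]

```text
time: 14.2
eef_pos: [0.4891, 0.0846, 0.1668]
tool_rot: [-2.299, -2.141, 0.0]
force: [-0.1, 0.8, -1.2]
opening: 0.0276
```

Request:
drive_tool:
  motion:
    - [0.022,0,0,0.001,0,0,0]
    - [0.022,0,0,0.001,0,0,0]
    - [0.022,0,0,0,0,0,0]
    - [0.022,0,0,0,0,0,0]

```text
time: 14.53
eef_pos: [0.4891, 0.0846, 0.1649]
tool_rot: [-2.299, -2.141, 0.0]
force: [0.1, 0.0, -1.5]
opening: 0.0275
```

Request:
drive_tool:
  motion:
    - [0.022,0,0,0.001,0,0,0]
    - [0.022,0,0,0.001,0,0,0]
    - [0.022,0,0,0,0,0,0]
    - [0.022,0,0,0,0,0,0]

```text
time: 14.87
eef_pos: [0.4891, 0.0846, 0.1628]
tool_rot: [-2.299, -2.141, 0.0]
force: [-0.3, -0.2, -0.3]
opening: 0.0272
```

Request:
drive_tool:
  motion:
    - [0.022,0,0,0.001,0,0,0]
    - [0.022,0,0,0.001,0,0,0]
    - [0.022,0,0,0,0,0,0]
    - [0.022,0,0,0,0,0,0]

```text
time: 15.2
eef_pos: [0.4891, 0.0846, 0.1608]
tool_rot: [-2.299, -2.141, 0.0]
force: [0.3, 0.4, -0.4]
opening: 0.0273
```

```bash
python3 - <<'E'
from h import *
I=snapshot("side");cv2.imwrite("pics/s8.png",I)
O=cv2.resize(I[110:190,210:290],None,fx=7.5,fy=7.5,interpolation=cv2.INTER_CUBIC)
cv2.imwrite("pics/s8c.png",O)
E
```

```text
(no output)
```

View pics/s8c.png

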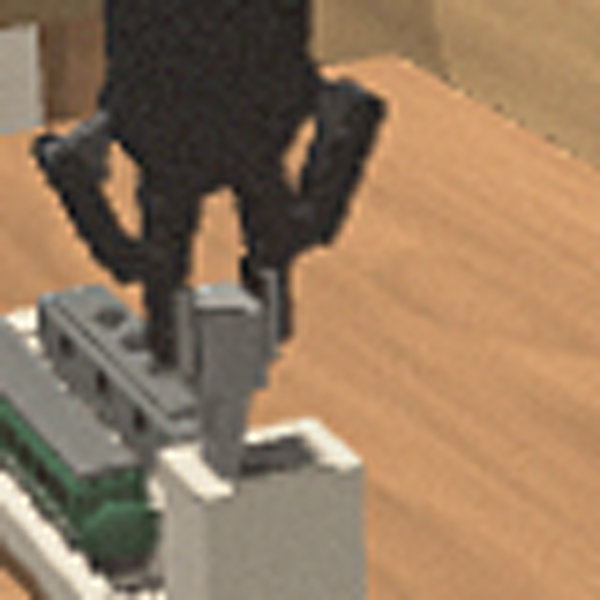

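Request:
drive_tool:
  motion:
    - [0.022,0,0,0.001,0,0,0]
    - [0.022,0,0,0.001,0,0,0]
    - [0.022,0,0,0,0,0,0]
    - [0.022,0,0,0,0,0,0]

```text
time: 15.58
eef_pos: [0.4891, 0.0846, 0.1588]
tool_rot: [-2.299, -2.141, 0.0]
force: [0.8, -0.4, -1.6]
opening: 0.0273
```

Request:
drive_tool:
  motion:
    - [0.022,0,0,0.001,0,0,0]
    - [0.022,0,0,0.001,0,0,0]
    - [0.022,0,0,0,0,0,0]
    - [0.022,0,0,0,0,0,0]

```text
time: 15.92
eef_pos: [0.4891, 0.0846, 0.1568]
tool_rot: [-2.299, -2.141, 0.0]
force: [0.5, 0.4, -1.6]
opening: 0.0274
```

Request:
drive_tool:
  motion:
    - [0.022,0,0,0.001,0,0,0]
    - [0.022,0,0,0.001,0,0,0]
    - [0.022,0,0,0,0,0,0]
    - [0.022,0,0,0,0,0,0]

```text
time: 16.25
eef_pos: [0.4891, 0.0846, 0.1548]
tool_rot: [-2.299, -2.141, 0.0]
force: [-0.1, 0.6, -1.4]
opening: 0.0278
```

Request:
drive_tool:
  motion:
    - [0.022,0,0,0.001,0,0,0]
    - [0.022,0,0,0.001,0,0,0]
    - [0.022,0,0,0,0,0,0]
    - [0.022,0,0,0,0,0,0]

```text
time: 16.58
eef_pos: [0.4891, 0.0846, 0.1528]
tool_rot: [-2.299, -2.141, 0.0]
force: [-1.1, 0.2, -1.1]
opening: 0.0273
```

Request:
drive_tool:
  motion:
    - [0.022,0,0,0.001,0,0,0]
    - [0.022,0,0,0,0,0,0]
    - [0.022,0,0,0,0,0,0]

```text
time: 16.83
eef_pos: [0.4891, 0.0846, 0.1519]
tool_rot: [-2.299, -2.141, 0.0]
force: [0.1, -0.4, -1.6]
opening: 0.0273
```

Request:
drive_tool:
  motion:
    - [0.03,0,0,0,0,0,0]
    - [0.032,0,0,0,0,0,0]
    - [0.036,0,0,0,0,0,0]
    - [0.045,0,0,0,0,0,0]
    - [0.06,0,0,0,0,0,0]
    - [0.06,0,0,0,0,0,0]
    - [0.06,0,0,0,0,0,0]

```text
time: 17.42
eef_pos: [0.4892, 0.0846, 0.1519]
tool_rot: [2.299, 2.141, -0.0]
force: [-0.4, 0.1, -0.0]
opening: 0.0599
```

```bash
python3 - <<'E'
from h import *
I=snapshot("side");cv2.imwrite("pics/s9.png",I)
O=cv2.resize(I[110:190,210:290],None,fx=7.5,fy=7.5,interpolation=cv2.INTER_CUBIC)
cv2.imwrite("pics/s9c.png",O)
E
```

```text
(no output)
```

View pics/s9c.png

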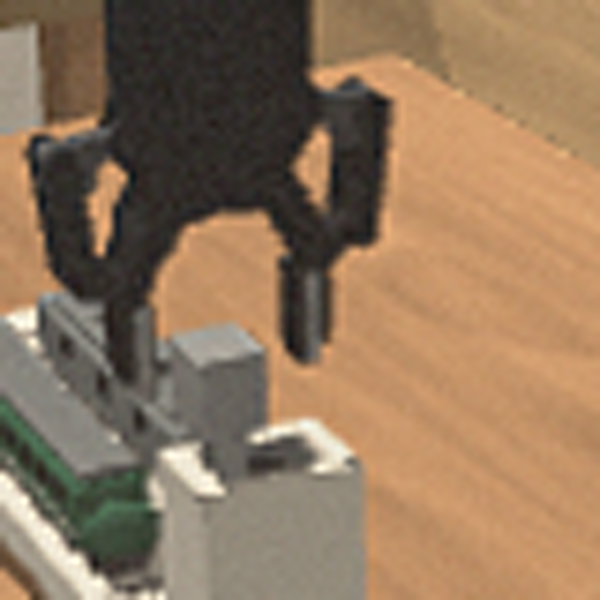

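Request:
drive_tool:
  motion:
    - [0.06,0,0,-0.01,0,0,0]
    - [0.06,0,0,-0.02,0,0,0]
    - [0.06,0,0,-0.02,0,0,0]
    - [0.0,-0.0025,0,0,0,0,0]
    - [0.0,0,0,0,0,0,0]
    - [0.0,0,0,0,0,0,0]
    - [0.0,0,0,0,0,0,0]
    - [0.0,0,0,0,0,0,0]
    - [0.0,0,0,0,0,0,0]
    - [0.0,0,0,0,0,0,0]

```text
time: 18.3
eef_pos: [0.4888, 0.0821, 0.2015]
tool_rot: [-2.299, -2.141, 0.001]
force: [-1.0, -0.6, -0.4]
opening: 0.0
```

```bash
python3 - <<'E'
from h import *
I=snapshot("side");cv2.imwrite("pics/s10.png",I)
O=cv2.resize(I[100:190,205:295],None,fx=6.6,fy=6.6,interpolation=cv2.INTER_CUBIC)
cv2.imwrite("pics/s10c.png",O)
a=-.071;G={"side":gradm(I,.6)}
def H(zt): return rect(.014,.016,zt+.106)+[v(-.014,-.016,zt+.072,zt+.106),v(.014,-.016,zt+.072,zt+.106),((-.014,-.016,zt+.072),(.014,-.016,zt+.072)),((-.014,-.016,zt+.072),(-.014,.016,zt+.072))]
for d in(.044,.046,.048,.050,.052,.054,.056): print(d,fit2((.489,.082),a,G,H(.118-d),"side",.007))
E
```

```text
0.044 (array([0.4759, 0.0574]), np.float64(285.1))
0.046 (array([0.48 , 0.067]), np.float64(262.9))
0.048 (array([0.4819, 0.0707]), np.float64(264.3))
0.05 (array([0.4837, 0.0743]), np.float64(265.5))
0.052 (array([0.4839, 0.0728]), np.float64(286.3))
0.054 (array([0.4859, 0.0766]), np.float64(286.3))
0.056 (array([0.4879, 0.0805]), np.float64(286.2))
```

View pics/s10c.png

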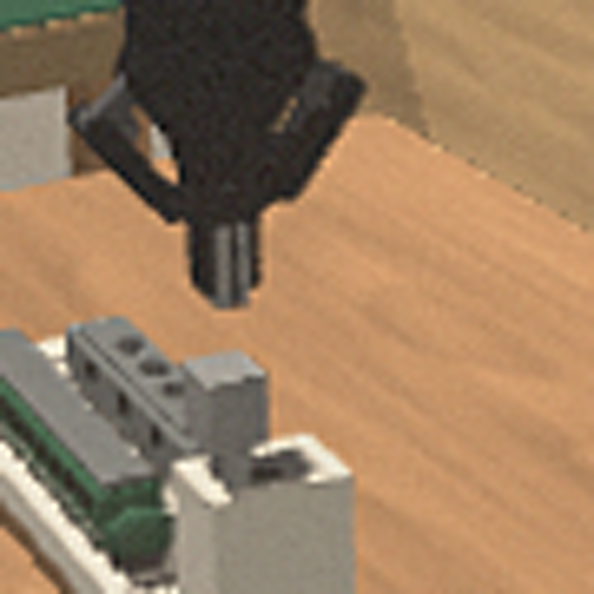

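Request:
drive_tool:
  motion:
    - [0.0,-0.001,0,0.01,0,0,0]
    - [0.0,0,0,0.01,0,0,0]
    - [0.0,0,0,0.003,0,0,0]
    - [0.0,0,0,0.001,0,0,0]
    - [0.0,0,0,0.001,0,0,0]
    - [0.0,0,0,0.001,0,0,0]
    - [0.0,0,0,0,0,0,0]

```text
time: 18.93
eef_pos: [0.489, 0.0812, 0.176]
tool_rot: [2.299, 2.141, 0.0]
force: [0.3, 0.1, 0.7]
opening: -0.0002
```

Request:
drive_tool:
  motion:
    - [0.0,0,0,0.001,0,0,0]
    - [0.0,0,0,0.001,0,0,0]
    - [0.0,0,0,0,0,0,0]

```text
time: 19.18
eef_pos: [0.4889, 0.0811, 0.1739]
tool_rot: [-2.299, -2.141, 0.0]
force: [0.3, -0.2, 0.2]
opening: -0.0004
```

Request:
drive_tool:
  motion:
    - [0.0,0,0,0.001,0,0,0]
    - [0.0,0,0,0.001,0,0,0]
    - [0.0,0,0,0,0,0,0]

```text
time: 19.43
eef_pos: [0.4888, 0.0811, 0.1717]
tool_rot: [-2.299, -2.141, 0.0]
force: [0.2, 1.0, -0.5]
opening: -0.0001
```

Request:
drive_tool:
  motion:
    - [0.0,0,0,0.001,0,0,0]
    - [0.0,0,0,0.001,0,0,0]
    - [0.0,0,0,0,0,0,0]

```text
time: 19.68
eef_pos: [0.4889, 0.0811, 0.1699]
tool_rot: [2.299, 2.141, 0.0]
force: [-0.6, 0.2, -0.2]
opening: 0.0001
```

Request:
drive_tool:
  motion:
    - [0.0,0,0,0.001,0,0,0]
    - [0.0,0,0,0,0,0,0]

```text
time: 19.85
eef_pos: [0.4889, 0.0811, 0.169]
tool_rot: [2.299, 2.141, 0.0]
force: [-0.7, -0.2, 2.3]
opening: 0.0003
```

Request:
drive_tool:
  motion:
    - [0.0,0,0,0.001,0,0,0]
    - [0.0,0,0,0,0,0,0]

```text
time: 20.02
eef_pos: [0.4889, 0.0812, 0.1679]
tool_rot: [2.299, 2.141, 0.0]
force: [-0.3, 0.2, 2.7]
opening: -0.0
```

Request:
drive_tool:
  motion:
    - [0.0,0,0,0.001,0,0,0]
    - [0.0,0,0,0,0,0,0]

```text
time: 20.18
eef_pos: [0.4889, 0.0812, 0.1669]
tool_rot: [2.299, 2.141, 0.0]
force: [0.3, 0.2, 1.4]
opening: 0.0003
```

Request:
drive_tool:
  motion:
    - [0.0,0,0,0.001,0,0,0]
    - [0.0,0,0,0,0,0,0]

```text
time: 20.35
eef_pos: [0.4889, 0.0811, 0.1658]
tool_rot: [2.299, 2.141, 0.0]
force: [0.7, -0.3, 2.1]
opening: -0.0004
```

Request:
drive_tool:
  motion:
    - [0.0,0,0,0.001,0,0,0]
    - [0.0,0,0,0,0,0,0]

```text
time: 20.52
eef_pos: [0.4889, 0.0811, 0.1648]
tool_rot: [2.299, 2.141, -0.0]
force: [0.6, 1.4, 2.0]
opening: -0.0001
```

Request:
drive_tool:
  motion:
    - [0.0,0,0,0.001,0,0,0]
    - [0.0,0,0,0,0,0,0]

```text
time: 20.68
eef_pos: [0.4889, 0.0811, 0.1638]
tool_rot: [2.299, 2.141, 0.0]
force: [-0.1, 0.6, 1.7]
opening: 0.0002
```

Request:
drive_tool:
  motion:
    - [0.0,0,0,0.001,0,0,0]
    - [0.0,0,0,0,0,0,0]

```text
time: 20.85
eef_pos: [0.4889, 0.0811, 0.1628]
tool_rot: [2.299, 2.141, 0.0]
force: [0.2, -0.1, 1.4]
opening: -0.0
```

Request:
drive_tool:
  motion:
    - [0.0,0,0,0.001,0,0,0]
    - [0.0,0,0,0,0,0,0]

```text
time: 21.02
eef_pos: [0.489, 0.0811, 0.1622]
tool_rot: [-2.299, -2.141, -0.0]
force: [-1.4, 0.1, 5.1]
opening: -0.0002
```

Firm stop reached near z = 0.162. I'll use half-millimetre steps from here.

Request:
drive_tool:
  motion:
    - [0.0,0,0,0.0005,0,0,0]
    - [0.0,0,0,0,0,0,0]
    - [0.0,0,0,0,0,0,0]

```text
time: 21.27
eef_pos: [0.489, 0.0812, 0.1622]
tool_rot: [-2.299, -2.141, -0.001]
force: [-3.6, -0.5, 10.5]
opening: 0.0002
```

Request:
drive_tool:
  motion:
    - [0.0,0,0,0.0005,0,0,0]
    - [0.0,0,0,0,0,0,0]
    - [0.0,0,0,0,0,0,0]

```text
time: 21.52
eef_pos: [0.4891, 0.0812, 0.1621]
tool_rot: [-2.299, -2.141, -0.001]
force: [-5.8, -0.2, 15.2]
opening: 0.0001
```

Request:
drive_tool:
  motion:
    - [0.0,0,0,0.0005,0,0,0]
    - [0.0,0,0,0,0,0,0]
    - [0.0,0,0,0,0,0,0]

```text
time: 21.77
eef_pos: [0.4891, 0.0812, 0.162]
tool_rot: [-2.299, -2.141, -0.002]
force: [-7.8, -1.4, 19.6]
opening: -0.0002
```

Request:
drive_tool:
  motion:
    - [0.0,0,0,-0.001,0,0,0]
    - [0.0,0,0,-0.001,0,0,0]
    - [0.0,0,0,-0.002,0,0,0]
    - [0.0,0,0,-0.006,0,0,0]
    - [0.0,0,0,0,0,0,0]
    - [0.0,0,0,0,0,0,0]

```text
time: 22.27
eef_pos: [0.4891, 0.0811, 0.1707]
tool_rot: [2.299, 2.141, 0.001]
force: [-0.4, -0.9, 0.3]
opening: -0.0002
```

```bash
python3 - <<'E'
from h import *
I=snapshot("side");cv2.imwrite("pics/s11.png",I)
O=cv2.resize(I[100:190,205:295],None,fx=6.6,fy=6.6,interpolation=cv2.INTER_CUBIC)
cv2.imwrite("pics/s11c.png",O)
E
```

```text
(no output)
```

View pics/s11c.png

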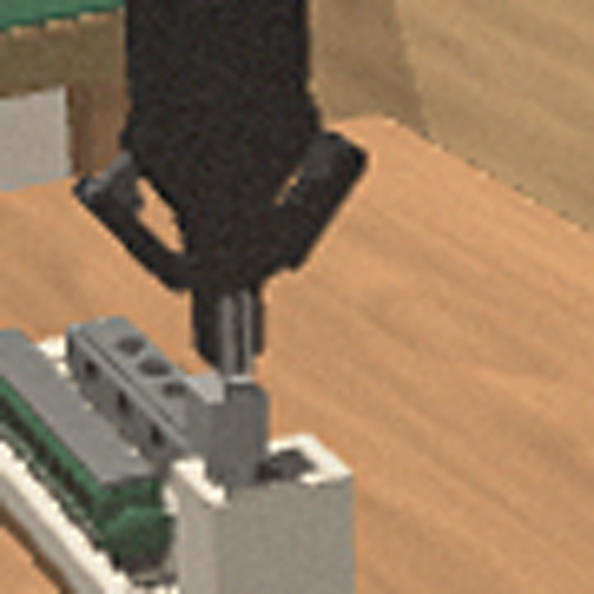

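Key stands upright, head lower by about 7 mm. I'll retest with a firm push of about 15 N and check that it doesn't move.

Request:
drive_tool:
  motion:
    - [0.0,0,0,0.004,0,0,0]
    - [0.0,0,0,0.003,0,0,0]
    - [0.0,0,0,0.001,0,0,0]
    - [0.0,0,0,0,0,0,0]
    - [0.0,0,0,0,0,0,0]

```text
time: 22.73
eef_pos: [0.4887, 0.0811, 0.1621]
tool_rot: [-2.299, -2.141, 0.001]
force: [-1.0, -0.1, 1.6]
opening: -0.0001
```

Request:
drive_tool:
  motion:
    - [0.0,0,0,0.0008,0,0,0]
    - [0.0,0,0,0,0,0,0]
    - [0.0,0,0,0,0,0,0]

```text
time: 22.98
eef_pos: [0.4887, 0.0811, 0.1621]
tool_rot: [-2.299, -2.141, 0.0]
force: [-4.3, -1.3, 8.5]
opening: 0.0
```

Request:
drive_tool:
  motion:
    - [0.0,0,0,0.0005,0,0,0]
    - [0.0,0,0,0,0,0,0]
    - [0.0,0,0,0,0,0,0]

```text
time: 23.23
eef_pos: [0.4888, 0.0811, 0.1621]
tool_rot: [-2.299, -2.141, -0.0]
force: [-6.8, -1.1, 13.1]
opening: -0.0
```

Request:
drive_tool:
  motion:
    - [0.0,0,0,0.0002,0,0,0]
    - [0.0,0,0,0,0,0,0]
    - [0.0,0,0,0,0,0,0]

```text
time: 23.48
eef_pos: [0.4888, 0.0811, 0.162]
tool_rot: [-2.299, -2.141, -0.0]
force: [-7.5, -2.3, 15.4]
opening: -0.0001
```

Request:
drive_tool:
  motion:
    - [0.0,0,0,-0.001,0,0,0]
    - [0.0,0,0,-0.001,0,0,0]
    - [0.0,0,0,-0.005,0,0,0]
    - [0.0,0,0,-0.03,0,0,0]
    - [0.0,0,0,-0.035,0,0,0]
    - [0.0,0,0,-0.035,0,0,0]
    - [0.0,-0.035,0,0,0,0,0]
    - [0.0,-0.035,0,0,0,0,0]
    - [0.0,-0.035,0,0,0,0,0]
    - [0.0,-0.035,0,0,0,0,0]
    - [0.0,-0.035,0,0,0,0,0]
    - [0.0,-0.035,0,0,0,0,0]

```text
time: 24.48
eef_pos: [0.4736, -0.13, 0.2682]
tool_rot: [2.299, 2.141, 0.001]
force: [0.8, 0.8, -0.5]
opening: -0.0002
```

```bash
python3 - <<'E'
from h import *
print(get_obs()["time"])
I=snapshot("side");cv2.imwrite("pics/s12.png",I);T=snapshot("top");cv2.imwrite("pics/t12.png",T)
A=cv2.resize(I[120:210,180:280],None,fx=5,fy=5,interpolation=cv2.INTER_CUBIC)
B=cv2.resize(T[165:225,170:230],None,fx=5,fy=5,interpolation=cv2.INTER_CUBIC)
C=np.zeros((450,800,3),np.uint8);C[:,:500]=A;C[:300,500:]=B
cv2.imwrite("pics/f.png",C)
a=-.071;G={"side":gradm(I,.6),"top":gradm(T,.6)}
zt=.1621-.106
print("top head",fit2((.489,.082),a,{"top":G["top"]},rect(.014,.016,zt+.106),"top",.006))
def H(zt): return rect(.014,.016,zt+.106)+[v(-.014,-.016,zt+.072,zt+.106),v(.014,-.016,zt+.072,zt+.106),((-.014,-.016,zt+.072),(.014,-.016,zt+.072))]
print("side head",fit2((.489,.082),a,G,H(zt),"side",.006))
d=cv2.absdiff(T,cv2.imread("pics/top0.png")).max(2);cv2.imwrite("pics/d.png",d)
E
```

```text
24.4833
top head (array([0.4872, 0.0862]), np.float64(178.0))
side head (array([0.4849, 0.0777]), np.float64(260.7))
```

View pics/f.png

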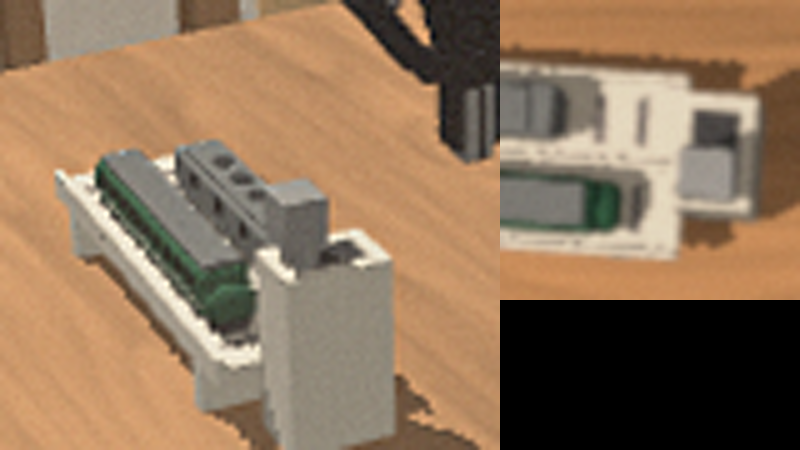

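View pics/t12.png

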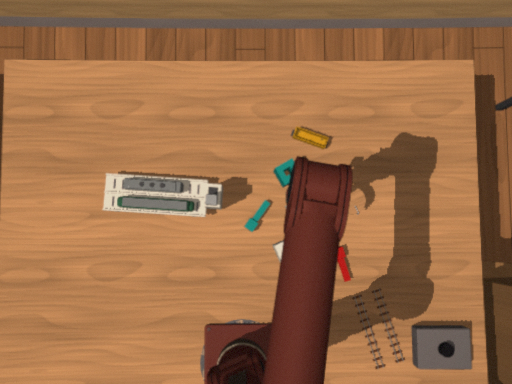

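```bash
python3 - <<'E'
from station import *
print(hand_in())
E
```

```text
the job is handed in; nothing more can be done
None
```

The key is standing upright and tight in the gap, and I handed the job in at about 24.6 s of the 56 s allowed.

- **Placing:** I took the bare metal key from the smaller white stand and touched the sleeve wall once to locate it. I then lowered the key about 46 mm into the gap. It was still free when I let go, and it dropped roughly 10 mm further by itself.
- **Tightening:** With closed fingers on the head, the key slid down about 7 mm at roughly 2 N until it reached a firm stop. The push on that first pass peaked at 19.6 N, more than the 15 N asked but under the 25 N limit.
- **Tightness check:** A second push reached 15.4 N and the head moved no more than about 0.1 mm, staying at a height of about 162 mm. A sideways force of about 7 N appeared during both pushes.
- **Final pictures:** The side and top views show the key upright in the gap. The coach, loco and wagon look where they were. The pot was partly hidden by the arm in the last top view, but I never went near it.
- **Disagreement:** The two cameras' fits of the head's y position differ by about 8 mm, 86 mm from the top and 78 mm from the side. The top fit was off in the same direction when the key was in its stand, so I put it down to fit bias and relied on the contact readings.

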